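# Demagnetise the T-handle socket spanner

### The job

The socket spanner has become magnetic and picks up bolts. Turn the demagnetiser's selector to its three-pip mark so that it clicks in, then take the T-handle socket spanner from the rack, dip its socket upright into the well until the whole socket is below the rim, without striking or pressing on the box, hold it there for about a second, and hang it back in the same place on the rack. Leave the hex key and everything else on the bench as they are, and leave the selector on three pips.

Things in the scene. Friction and masses are not known exactly. Their poses are not given: they have to be found in the camera images.
- demag: the demagnetiser: dark steel box fixed to the bench, 150 (x) x 240 (y) x 70 mm tall; origin: centre of underside. On top: selector at (22, 50) mm and open well at (0, -68) mm in its own x, y. Marks of one, two, three and four raised pips, in radial rows 43 to 76 mm from the selector's axis, lie on the selector's -x side, clockwise from one to four seen from above
- selector (a joint): selector angle, rad, -1.2 to 1.2, growing clockwise seen from above; 0 = pointer along the box's -x. It clicks into four detents, at the marks: -1.05 (one pip), -0.35 (two), 0.35 (three), 1.05 (four). Passing a detent takes about 0.1 N m; it may start balanced between two
- selector_axis (a point): point on the selector's vertical turning axis, 29 mm above the box's top, a good height to grip its bar. The bar lies along this point's x, pointed end with white line at -x; it is 15 mm thick, 11 to 45 mm above the box's top, from 24 mm on the +x side to 32 mm on the -x side, then a thinner nose to 41 mm. Under it is a disc 48 mm diameter, 12 mm high
- well_mouth (a point): centre of the mouth of the open well, level with the box's top (70 mm above the bench); round, 58 mm inner diameter, 55 mm deep; z up
- rack: birch plywood tool rack fixed to the bench, base 190 (x) x 110 (y) mm; origin: centre of underside. Two upright plates 10 mm thick run along x at y = -40 and +40 mm, tops 120 mm up; blocks 10 mm high on them leave a notch at x = -52 and one at +52 mm. T-handles lie along y across the plates in the notches, shafts hanging between the plates (70 mm clear)
- rack_place_a (a point): where a T-handle's axis centre hangs at the notch at x = -52 mm, 130 mm above the bench; axes as rack
- rack_place_b (a point): the same for the notch at x = +52 mm
- socket_tool: T-handle socket spanner, 0.2 to 0.4 kg: black bar handle 136 mm long, 20 mm diameter, along its y; steel shaft 12 mm diameter straight down (-z) from the bar's middle to a socket 25 mm diameter, 32 mm tall, whose foot is 105 mm below the bar's axis. Origin: middle of the bar, on its axis. It may hang in either notch
- socket_tip (a point): centre of the foot of the socket spanner's socket
- hex_tool: T-handle hex key, to be left alone: shorter bar 106 mm long, 20 mm diameter, slim 10 mm shaft with no socket, foot 105 mm below the bar's axis. Origin: middle of the bar. It hangs in the other notch
- canister: bystander: grey screw-top canister of bolts, upright cylinder 70 dia x 130 tall; origin: centre of underside
- spring_hub: bystander: chrome spring hub, spool 64 dia x 66 tall, standing; origin: centre of underside
- wheel_a: bystander: nylon guide wheel lying flat, 72 dia x 32 tall; origin: centre of underside
- wheel_b: bystander: the same kind of guide wheel, 72 dia x 32 tall; origin: centre of underside
- bracket: bystander: cast roller bracket with two upright cheeks and a cross pin, 70 x 120 (y) x 70 tall; origin: centre of underside
- bearing_block: bystander: grey pillow-block bearing, 50 x 130 (y) x 76 tall; origin: centre of underside
Not all that is in view belongs to the job. What is shaped like the socket_tool but blue or white is not meant.

How it is judged:
By the outcome, as a careful person would: the job done as asked, in the order asked, and still so for the second after the job is handed in, with the robot touching nothing.
It also fails if it takes over 67 s, if anything falls off the work surface, if the arm or the gripper's body presses on something with over 40 N, if the wrist force passes 120 N, or if a joint passes its speed limit or range.

### The arm

A 7-joint arm with a two-finger parallel gripper is mounted at the origin on the work surface. World frame = base frame: x ahead of the robot, y to its left, z up, the work surface at z = 0. Lengths are in m, angles in rad, forces in N, time in s.
With the tool pointing down it reaches from about 0.4 to 0.85 m from the base axis. Payload 10.4 kg.
Tool frame: the origin (TCP) lies between the finger pads; the fingertips stand manip.tip_extent ahead of it and the grasp point (between the pads) lies 6 mm ahead of it (manip.tip_extent is the distance from the TCP to the fingertips, in m); z points along the fingers, y is the line along which they close (so a half turn about z gives the same grasp; the last joint's range is limited). The gripper opens to 85 mm and grips with 20 to 120 N. Pads are 22 mm wide; open, the fingers measure 114 mm over their backs; the gripper's body (76 mm by 85 mm) begins 54 mm behind the grasp point. The pads swing forward as they close: fully open they stand 13 mm farther back than shut.
Start: joints at [1.116, 0.332, -0.065, 1.46, 0.022, 1.35, -0.088], TCP at [0.262, -0.568, 0.256] pointing down, gripper open.
Joint ranges: [-2.6, 2.6], [-0.5, 2.12], [-1.47, 1.34], [0.16, 2.42], [-1.27, 4.41], [0.06, 2.06], [-2.6, 2.6]. Speed limits (rad/s): [2.22, 2.22, 2.79, 2.79, 3.14, 3.14, 3.14].

### API

Orientations are given as a unit quaternion [x, y, z, w].
In Python, from workcell import get_obs, optics, workorder, manip gives the robot as it stands.
- The arm moves only by the tool jog_arm, never from a script. Its argument "increments" is a list of rows, each a list of 7 numbers: the shift along the tool's x, y, z in m, then the turn, a rotation vector about the tool's x, y, z in rad, then the opening, from -1 (shut) to 1 (fully open). A call has 1 to 5 rows; each row is the pose to reach, as a shift and turn from the pose commanded when the call began, along the tool's axes at that moment; what a row does not reach only later rows make up. A row lasts 1/12 s, in which the tool goes at most 41.7 mm and 7.16 degrees, less where a joint would pass 70% of its speed; a pose out of reach is approached as far as the arm can. A call with a gripper value outside its range is refused whole. The fingers move at their own pace and stop on an object; "grip_force" is the grip in N (left out, the last holds). Time passes only in rows, so rows that repeat a pose let the fingers close. It gives the time, the measured TCP pose, the force, the opening and the grip force at its end, in the units of the state.
- get_obs(): the state, without advancing time (a new reading comes with each control period).
- optics.camera(name): name is "scene" or "top"; returns a dict with "color" (420x560x3 uint8, red, green, blue), "depth" (420x560 float32, m along the optical axis (not along the pixel's ray), 0 where there is no reading), "K" (3x3 intrinsics, pixels), "R" (3x3) and "t" (3): a world point X has camera coordinates R X + t. Camera axes: x right, y down, z forward; pixel columns grow to the right and rows downward; lengths in m; the calibration is good to about 2 mm. A picture is of the moment at which its call begins.
- workorder.hand_in(): hands the job in; it is judged then, once.
The state is a dict: "clock": time; "joint_pos": joint angles; "joint_velocities": joint speeds; "tau": joint torques, N m; "position": TCP position; "ee_rot": TCP orientation; "ft_force": force on the tool from outside, world axes, zero at the start; "torque": the same for the moment, N m; "grip_width": opening from 0.0 (shut) to 1.0 (fully open); "grasp_force": force on a finger pad.
Only numpy, scipy, OpenCV 4.12 (cv2) and the standard library are available. Lean on these libraries where they do the work, as an engineer would, in place of code of your own. Each camera call takes 0.05 s, during which the arm holds its last target. There are 200 camera calls.

## Working session

There is one attempt and no reset: what is moved stays moved. The work goes in short steps, Python scripts to look and compute and a tool call to move; the robot and the scene stay as the last step left them, time stands still between calls to the robot, and variables do not carry over. Pictures are saved under pics/ and viewed, at most 10 in all, crops included, and the job is handed in when it is done.

Besides the shell and the picture viewer there is one more tool, called after "Emit:" as a command line: name --pt "numbers of a row" for each row, then --argument value for the rest. jog_arm: Moves the arm, as the interface text tells. Its arguments: {"type":"object","properties":{"increments":{"type":"array"},"grip_force":{"type":"number"}},"required":["increments"]}

```bash
mkdir -p pics; ls; python3 - <<'E'
from workcell import get_obs, optics, workorder, manip
import cv2,numpy as np
print(get_obs(), manip.tip_extent)
for n in("scene","top"):
    c=optics.camera(n); np.savez(f"{n}0.npz",**c)
    cv2.imwrite(f"pics/{n}0.png",cv2.resize(c["color"][:,:,::-1],(800,600)))
    print(n,c["K"],c["R"],c["t"],(c["depth"]>0).mean())
E
```

```text
pics
{'clock': 0.0, 'joint_pos': array([ 1.11642971,  0.33288225, -0.06469956,  1.46093096,  0.02158996,
        1.34988812, -0.08850128]), 'joint_velocities': array([0.00026484, 0.00077306, 0.00019932, 0.00113591, 0.00153074,
       0.00242661, 0.00209149]), 'tau': array([-1.80483057e-04, -6.25446224e+01,  4.87454468e-02, -3.91600406e+01,
        1.61217770e-02,  1.00009743e-02,  1.08142709e-05]), 'position': array([ 0.26140796, -0.56734058,  0.25551436]), 'ee_rot': array([ 9.76785511e-01,  2.14218500e-01, -1.78154024e-04, -6.83999283e-04]), 'ft_force': array([-0.22616322,  0.84081013,  0.41741846]), 'torque': array([-0.04762087, -0.03687651, -0.00529336]), 'grasp_force': 0.0, 'grip_width': 0.9986698565609965} 0.025
scene [[389.73904143   0.         283.27982081]
 [  0.         389.73904143 201.57107882]
 [  0.           0.           1.        ]] [[ 0.42232082  0.90633581  0.01416081]
 [ 0.70984997 -0.32096935 -0.62697025]
 [-0.5637004   0.27483463 -0.77891449]] [-0.3067475  -0.28788526  1.39019095] 0.9958673469387755
top [[443.21280995   0.         281.31702296]
 [  0.         443.21280995 207.81099727]
 [  0.           0.           1.        ]] [[-0.01706468 -0.9998383  -0.00567137]
 [-0.99033683  0.01768274 -0.13755101]
 [ 0.13762905  0.0032693  -0.99047845]] [0.06855865 0.54672862 1.40712504] 0.9960204081632653
```

View pics/scene0.png

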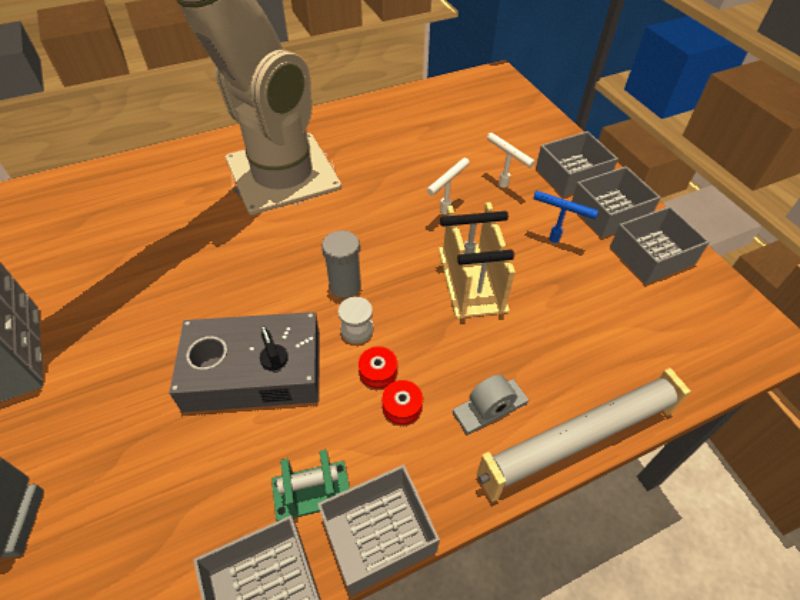

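View pics/top0.png

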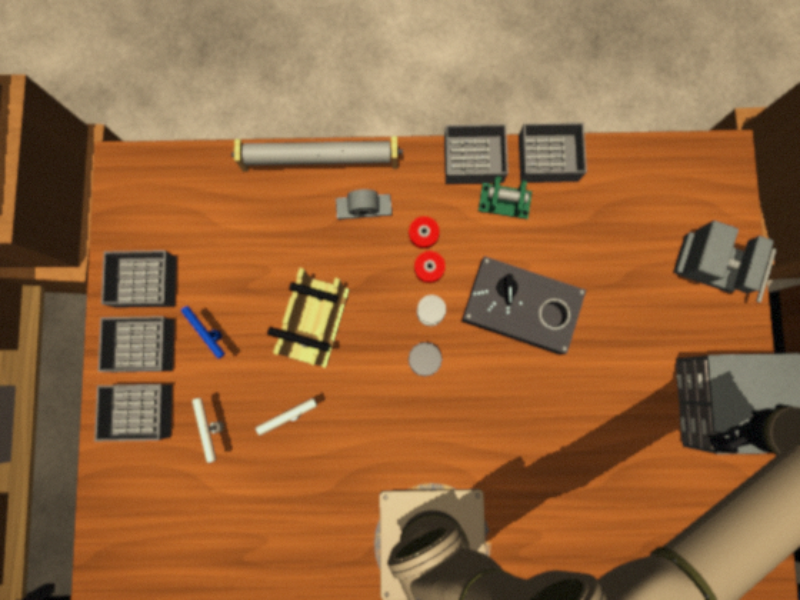

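The scene view (800x600) shows the box near (247,362), with its selector at (272,355) and well at (207,352). The rack is near (478,262) and holds two black bars, at (474,218) and (486,257). White and blue T-handles stand nearby as decoys. In the top view the bars are at (303,338), which looks longer, and (314,292). Next I'll measure them and enlarge.

```bash
cat > h.py <<'E'
import numpy as np,cv2
from workcell import optics,get_obs
def load(n): return dict(np.load(n))
def pts(c):
    h,w=c["depth"].shape; u,v=np.meshgrid(np.arange(w),np.arange(h)); d=c["depth"]
    K=c["K"]; P=np.stack([(u-K[0,2])/K[0,0]*d,(v-K[1,2])/K[1,1]*d,d],-1)
    return (P-c["t"])@c["R"]
def cast(c,u,v,z):
    K=c["K"]; r=np.array([(u-K[0,2])/K[0,0],(v-K[1,2])/K[1,1],1])@c["R"]; o=-c["R"].T@c["t"]
    return o+r*(z-o[2])/r[2]
def proj(c,X):
    p=c["K"]@(c["R"]@np.asarray(X)+c["t"]); return p[:2]/p[2]
E
python3 - <<'E'
from h import *
T=load("top0.npz");S=load("scene0.npz")
for nm,c in(("top",T),("scene",S)):
    P=pts(c);g=c["color"].max(-1).astype(int);sat=np.ptp(c["color"].astype(int),axis=-1)
    # box top
    m=(abs(P[...,2]-.07)<.012)&(g<130)&(sat<40)
    n,l,st,ce=cv2.connectedComponentsWithStats(cv2.morphologyEx(m.astype(np.uint8),cv2.MORPH_CLOSE,np.ones((5,5))))
    for i in range(1,n):
        if st[i,4]>1500:
            ys,xs=np.where(l==i); q=np.array([cast(c,x,y,.07)[:2] for x,y in zip(xs,ys)],np.float32)
            print(nm,"box",ce[i],cv2.minAreaRect(q*1000),"z",np.median(P[l==i][:,2]))
    m=(P[...,2]>.11)&(P[...,2]<.16)&(g<75)
    n,l,st,ce=cv2.connectedComponentsWithStats(m.astype(np.uint8))
    for i in range(1,n):
        if st[i,4]>100:
            ys,xs=np.where(l==i); q=np.array([cast(c,x,y,.135)[:2] for x,y in zip(xs,ys)],np.float32)
            print(nm,"bar",ce[i]*800/560,st[i,4],cv2.minAreaRect(q*1000),"ztop",np.percentile(P[l==i][:,2],80))
def crop(c,x0,y0,w,h): return cv2.resize(c["color"][y0:y0+h,x0:x0+w,::-1],(400,300),interpolation=cv2.INTER_CUBIC)
a=np.hstack([crop(T,320,175,92,69),crop(T,180,180,92,69)]);b=np.hstack([crop(S,120,210,112,84),crop(S,290,130,112,84)])
cv2.imwrite("pics/crop1.png",np.vstack([a,b]))
E
```

```text
top box [365.01290536 213.04665784] ((521.6956176757812, -211.5312042236328), (238.3816680908203, 148.5365753173828), 70.39009857177734) z 0.07029868357990299
top bar [313.33850932 291.87888199] 184 ((549.0794067382812, 246.93338012695312), (105.76777648925781, 19.34681510925293), 72.98433685302734) ztop 0.1418241799504944
top bar [298.47270616 338.33333333] 246 ((450.36474609375, 278.50885009765625), (131.699462890625, 19.282028198242188), 72.5872802734375) ztop 0.14206528637579746
top bar [716.58197507 404.87535954] 894 ((302.06561279296875, -608.2789306640625), (111.2316665649414, 198.8648681640625), 89.91175079345703) ztop 0.15837042332708054
scene box [172.81986641 248.26826115] ((529.0225830078125, -215.80685424804688), (241.36375427246094, 159.18310546875), 70.0928955078125) z 0.07182322954687882
scene bar [28.16046967 53.59099804] 146 ((-591.38818359375, -494.3470458984375), (30.001434326171875, 261.4436340332031), 87.51280212402344) ztop 0.14840983418559536
scene bar [ 9.15134371 68.67043847] 101 ((-512.28076171875, -535.2330322265625), (55.53077697753906, 109.6449966430664)
[... 189 characters left out ...]
op 0.14080776368370937
scene bar [484.52731092 256.63340336] 272 ((552.4157104492188, 244.04266357421875), (105.94210815429688, 24.973617553710938), 72.54753112792969) ztop 0.1412640438592314
scene bar [  4.0726817  285.47619048] 114 ((259.1999816894531, -563.8689575195312), (15.835355758666992, 106.40170288085938), 89.34784698486328) ztop 0.14558607990743624
scene bar [  4.65437788 322.87557604] 155 ((350.2525329589844, -564.0421752929688), (17.562856674194336, 109.60210418701172), 89.34741973876953) ztop 0.14682556273920075
scene bar [269.94342291 345.53041018] 101 ((572.602783203125, -176.27572631835938), (60.37333297729492, 14.275187492370605), 1.350582480430603) ztop 0.11759626524110478
```

View pics/crop1.png

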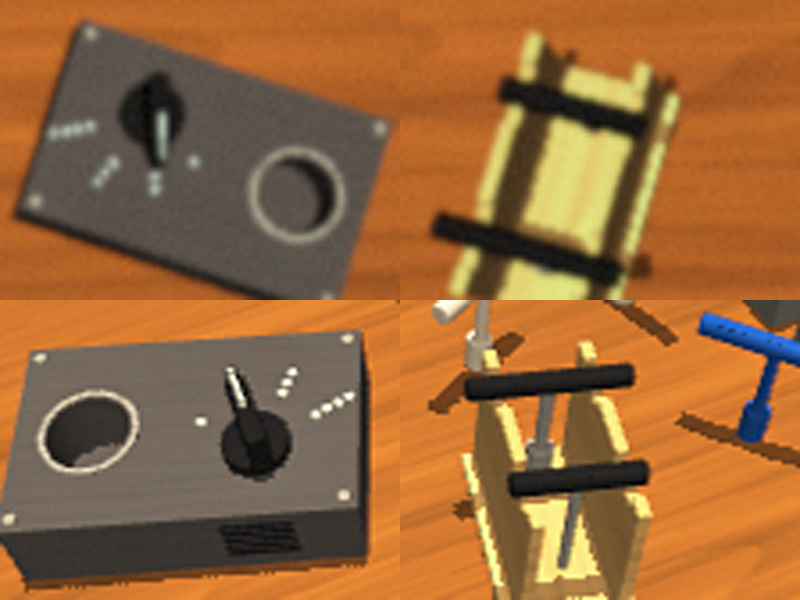

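Candidates (800x600 top view):
- Black bar at (298,338), 132–137 mm long, with a socket visible under it.
- Black bar at (313,292), 106 mm long, with a slim shaft and no socket.
- White and blue T-handles, which are excluded by colour.

The longer black bar, in place A nearest the robot, is the socket spanner. The crop confirms this. The selector pointer sits near two pips, and I'll measure its angle now.

```bash
python3 - <<'E'
from h import *
T=load("top0.npz");S=load("scene0.npz")
for nm,c,R in(("top",T,(320,175,92,69)),("scene",S,(120,210,112,84))):
    P=pts(c);g=c["color"].astype(int); m=((g.min(-1)>(125 if nm=="top" else 140))&(np.ptp(g,axis=-1)<60)).astype(np.uint8)
    k=np.zeros_like(m);x,y,w,h=R;k[y:y+h,x:x+w]=1;m&=k
    n,l,st,ce=cv2.connectedComponentsWithStats(m,connectivity=8)
    for i in range(1,n):
        if st[i,4]<3: continue
        ys,xs=np.where(l==i); z=np.median(P[l==i][:,2])
        zz=.115 if z>.1 else .072
        q=np.array([cast(c,a,b,zz)[:2]*1000 for a,b in zip(xs,ys)],np.float32)
        print(nm,st[i,4],ce[i].round(1),"z",z.round(3),q.mean(0).round(1),[np.round(v,1) for v in cv2.minAreaRect(q)] if len(q)>4 else "")
    d=((P[...,2]>.09)&(P[...,2]<.13)).astype(np.uint8)&k
    q=P[d>0]; print("knob",len(q),cv2.minAreaRect((q[:,:2]*1000).astype(np.float32)),q.mean(0))
yaw=np.radians(-19.6);r=np.array([[np.cos(yaw),-np.sin(yaw)],[np.sin(yaw),np.cos(yaw)]])
for p in((22,50),(0,-68)): print(r@p+[521.7,-211.5])
E
```

```text
top 9 [357. 205.] z 0.115 [ 541.7 -174.8] [array([ 541.7, -174.8]), array([ 0. , 24.9]), np.float64(87.7)]
top 20 [336.7 204.2] z 0.072 [ 551.4 -117.6] [array([ 551.7, -116.8]), array([ 6.9, 30. ]), np.float64(8.5)]
top 14 [344.1 213.7] z 0.072 [ 520.6 -140.2] [array([ 519.5, -140.1]), array([ 6.1, 23.2]), np.float64(54.8)]
top 3 [364.3 211.7] z 0.075 [ 526.  -204.5] 
top 7 [355.3 216.9] z 0.072 [ 510.  -175.1] [array([ 509.5, -175.8]), array([ 3.2, 12.8]), np.float64(87.7)]
top 15 [379.3 222.6] z 0.072 [ 490.4 -250.4] [array([ 491.4, -250. ]), array([39.9,  6.5]), np.float64(17.3)]
top 3 [327.7 220.7] z 0.071 [499.4 -87.2] 
top 4 [385.5 228.8] z 0.073 [ 470.5 -268.9] 
knob 116 ((551.6729125976562, -175.0210723876953), (61.65778732299805, 17.149982452392578), 2.6124918460845947) [ 0.55295424 -0.17315648  0.11211325]
scene 5 [216.8 220.4] z 0.072 [499.  -88.8] [array([499.5, -88.5]), array([5.3, 3.3]), np.float64(65.6)]
scene 6 [131.  225.5] z 0.075 [ 422.6 -296.9] [array([ 422.6, -296.9]), array([5.9, 3.2]), np.float64(65.6)]
scene 15 [185.8 234.2] z 0.117 [ 539.2 -176.3] [array([ 53
[... 546 characters left out ...]
[ 550.7, -122.2]), array([ 6.8, 22.5]), np.float64(8.1)]
scene 5 [217.2 236.4] z 0.075 [ 547.5 -104.3] [array([ 547.6, -104.8]), array([5.4, 3.1]), np.float64(65.6)]
scene 6 [176.  243.5] z 0.073 [ 525.  -205.5] [array([ 525. , -205.5]), array([5.5, 3. ]), np.float64(65.5)]
scene 8 [215.9 264.1] z 0.072 [ 622.8 -133.5] [array([ 622.6, -133.1]), array([4.8, 6. ]), np.float64(71.1)]
scene 8 [121.9 270.9] z 0.075 [ 547.3 -343.2] [array([ 547.4, -343. ]), array([4.6, 6.1]), np.float64(79.4)]
knob 169 ((555.530517578125, -175.69984436035156), (14.87901782989502, 66.53802490234375), 89.93343353271484) [ 0.5635825  -0.17587654  0.11337111]
[ 559.19784245 -171.7770619 ]
[ 498.88929326 -275.55990679]
```

```bash
cat >> h.py <<'E'
from scipy.spatial.transform import Rotation as Ro
def go(x,y,z,yaw):
    "shift along tool axes (mm) and turn (rad) to a tool-down pose with tool x at world yaw (deg)"
    o=get_obs(); R0=Ro.from_quat(o["ee_rot"]); a=np.radians(yaw)
    R1=Ro.from_matrix(np.array([[np.cos(a),np.sin(a),0],[np.sin(a),-np.cos(a),0],[0,0,-1]]))
    print("shift mm",(R0.inv().apply(np.array([x,y,z])-o["position"])*1000).round(1),"turn",(R0.inv()*R1).as_rotvec().round(4))
def st():
    o=get_obs();m=Ro.from_quat(o["ee_rot"]).as_matrix()
    print("t",round(o["clock"],2),"p",(o["position"]*1000).round(1),"yaw",np.degrees(np.arctan2(m[1,0],m[0,0])).round(2),"tilt",np.degrees(np.arccos(-m[2,2])).round(2),"F",o["ft_force"].round(1),"T",o["torque"].round(2),"w",round(o["grip_width"],3),"gf",round(o["grasp_force"],1),"q",o["joint_pos"].round(2))
E
python3 -c "
from h import *
go(.560,-.174,.20,.5)"
```

```text
shift mm [ 435.8 -232.2   55.9] turn [-1.200e-03  3.000e-04  4.231e-01]
```

Emit:
jog_arm --pt "0.03 -0.016 0 0 0 0 0.2" --pt "0.065 -0.035 0 0 0 0 0.2" --pt "0.1 -0.053 0.005 0 0 0 0.2" --pt "0.135 -0.072 0.01 0 0 0 0.2" --pt "0.17 -0.09 0.015 0 0 0 0.2"

```text
clock: 0.52
position: [0.379, -0.4129, 0.2409]
ee_rot: [0.977, 0.214, -0.0, -0.0]
ft_force: [-0.1, -0.6, -0.4]
grip_width: 0.599
grasp_force: 0.0
```

Emit:
jog_arm --pt "0.035 -0.019 0.005 0 0 0 0.2" --pt "0.07 -0.038 0.01 0 0 0 0.2" --pt "0.105 -0.057 0.015 0 0 0 0.2" --pt "0.14 -0.075 0.02 0 0 0 0.2" --pt "0.17 -0.09 0.025 0 0 0 0.2"

```text
clock: 0.93
position: [0.4963, -0.259, 0.216]
ee_rot: [0.977, 0.215, 0.0, -0.0]
ft_force: [-0.0, -1.4, 0.6]
grip_width: 0.603
grasp_force: 0.0
```

Emit:
jog_arm --pt "0.032 -0.017 0.005 0 0 0.1 0.2" --pt "0.064 -0.035 0.01 0 0 0.2 0.2" --pt "0.096 -0.052 0.016 0 0 0.3 0.2" --pt "0.096 -0.052 0.016 0 0 0.42 0.2" --pt "0.096 -0.052 0.016 0 0 0.423 0.2"

```text
clock: 1.35
position: [0.5612, -0.1717, 0.1994]
ee_rot: [1.0, 0.004, -0.001, -0.001]
ft_force: [-0.4, -0.6, 0.6]
grip_width: 0.599
grasp_force: 0.0
```

```bash
python3 - <<'E'
from h import *
st();go(.560,-.174,.114,.5)
for n in("scene","top"):
    c=optics.camera(n);np.savez(f"{n}1.npz",**c)
    p=proj(c,[.56,-.174,.115]);x,y=int(p[0])-50,int(p[1])-50
    im=cv2.resize(c["color"][y:y+100,x:x+100,::-1],(400,400),interpolation=cv2.INTER_CUBIC)
    cv2.imwrite(f"pics/c1{n}.png",im)
a=np.hstack([cv2.imread("pics/c1scene.png"),cv2.imread("pics/c1top.png")]);cv2.imwrite("pics/c1.png",a)
E
```

```text
t 1.35 p [ 561.2 -171.7  199.4] yaw 0.43 tilt 0.1 F [-0.4 -0.6  0.6] T [-0.03 -0.02  0.04] w 0.599 gf 0.0 q [ 0.48  0.31 -0.32  1.63  0.1   1.23 -1.42]
shift mm [-1.1  2.4 85.4] turn [-0.0013  0.0012 -0.0012]
```

View pics/c1.png

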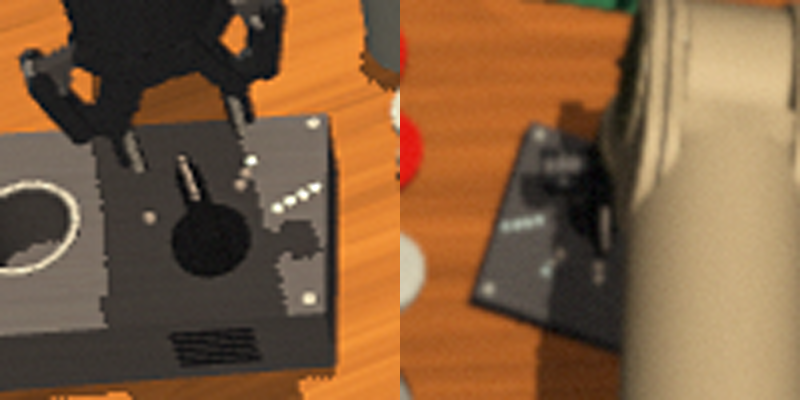

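The fingers straddle the selector bar (scene crop (190,180)), one on each side. Descending now.

Emit:
jog_arm --pt "-0.001 0.002 0.03 0 0 0 0.2" --pt "-0.001 0.002 0.055 0 0 0 0.2" --pt "-0.001 0.002 0.075 0 0 0 0.2" --pt "-0.001 0.002 0.085 0 0 0 0.2" --pt "-0.001 0.002 0.085 0 0 0 0.2"

```text
clock: 1.87
position: [0.5577, -0.1776, 0.1132]
ee_rot: [1.0, 0.005, -0.002, -0.0]
ft_force: [-0.3, 0.8, 1.0]
grip_width: 0.6
grasp_force: 0.0
```

Emit:
jog_arm --pt "0 0 0 0 0 0 -0.3" --pt "0 0 0 0 0 0 -0.5" --pt "0 0 0 0 0 0 -1" --pt "0 0 0 0 0 0 -1" --pt "0 0 0 0 0 0 -1" --grip_force 30

```text
clock: 2.28
position: [0.5603, -0.1763, 0.1171]
ee_rot: [1.0, 0.005, 0.001, 0.0]
ft_force: [-1.7, 1.3, 6.5]
grip_width: 0.169
grasp_force: 31.5
```

```bash
python3 -c "
from h import *
st()"
```

```text
t 2.28 p [ 560.3 -176.3  117.1] yaw 0.54 tilt 0.13 F [-1.7  1.3  6.5] T [ 0.37  0.47 -0.05] w 0.169 gf 31.5 q [ 0.48  0.38 -0.31  1.71  0.13  1.07 -1.43]
```

Emit:
jog_arm --pt "0 0 -0.002 0 0 0.08 -1" --pt "0 0 -0.002 0 0 0.17 -1" --pt "0 0 -0.002 0 0 0.26 -1" --pt "0 0 -0.002 0 0 0.35 -1" --pt "0 0 -0.002 0 0 0.44 -1"

```text
clock: 2.7
position: [0.5602, -0.1762, 0.1172]
ee_rot: [0.976, -0.216, 0.001, -0.0]
ft_force: [5.8, -0.2, -10.9]
grip_width: 0.166
grasp_force: 32.1
```

Emit:
jog_arm --pt "0 0 0 0 0 0.09 -1" --pt "0 0 0 0 0 0.18 -1" --pt "0 0 0 0 0 0.27 -1" --pt "0 0 0 0 0 0.27 -1" --pt "0 0 0 0 0 0.27 -1"

```text
clock: 3.12
position: [0.5603, -0.176, 0.1172]
ee_rot: [0.939, -0.343, 0.001, -0.0]
ft_force: [7.4, 0.9, -11.3]
grip_width: 0.166
grasp_force: 32.1
```

```bash
python3 -c "
from h import *
st()"
```

```text
t 3.12 p [ 560.3 -176.   117.2] yaw -40.14 tilt 0.1 F [  7.4   0.9 -11.3] T [-0.08 -1.34 -0.03] w 0.166 gf 32.1 q [ 0.39  0.37 -0.2   1.72  0.08  1.06 -2.11]
```

Yaw is -40.1°, which matches three pips, with no residual moment. Releasing and rising.

Emit:
jog_arm --pt "0 0 0.001 0 0 0 0.2" --pt "0 0 0.001 0 0 0 0.2" --pt "0 0 0 0 0 0 0.2" --pt "0 0 -0.01 0 0 0 0.2" --pt "0 0 -0.04 0 0 0 0.2"

```text
clock: 3.53
position: [0.5573, -0.1761, 0.1548]
ee_rot: [0.939, -0.343, -0.003, 0.0]
ft_force: [0.6, 0.5, -0.1]
grip_width: 0.596
grasp_force: 0.0
```

Emit:
jog_arm --pt "0 0 -0.04 0 0 0 0.2" --pt "0 0 -0.08 0 0 0 0.2" --pt "0 0 -0.12 0 0 0 0.2" --pt "0 0 -0.14 0 0 0 0.2" --pt "0 0 -0.14 0 0 0 0.2"

```text
clock: 3.95
position: [0.5612, -0.1769, 0.3047]
ee_rot: [0.939, -0.344, 0.005, -0.0]
ft_force: [0.5, 1.0, 0.5]
grip_width: 0.597
grasp_force: 0.0
```

```bash
python3 - <<'E'
from h import *
st();go(.452,.277,.29,-17.3)
c=optics.camera("scene");np.savez("scene2.npz",**c)
p=proj(c,[.53,-.18,.09]);x,y=int(p[0])-50,int(p[1])-35
cv2.imwrite("pics/c2.png",cv2.resize(c["color"][y:y+75,x:x+100,::-1],(600,450),interpolation=cv2.INTER_CUBIC))
print(x,y)
P=pts(c);g=c["color"].astype(int);m=(g.min(-1)>140)&(np.ptp(g,axis=-1)<60)&(abs(P[...,2]-.117)<.012)&(np.hypot(P[...,0]-.56,P[...,1]+.175)<.05)
ys,xs=np.where(m);q=np.array([cast(c,a,b,.115)[:2]*1000 for a,b in zip(xs,ys)]);print(len(q),q.mean(0),cv2.fitLine(q.astype(np.float32),cv2.DIST_L2,0,.01,.01).ravel())
E
```

```text
t 3.95 p [ 561.2 -176.9  304.7] yaw -40.18 tilt 0.57 F [0.5 1.  0.5] T [0.01 0.   0.  ] w 0.597 gf 0.0 q [ 0.39  0.23 -0.2   1.49  0.05  1.42 -2.08]
shift mm [-376.4 -276.3   12.4] turn [-0.0022 -0.0098 -0.3994]
135 202<stdin>:8: RuntimeWarning: Mean of empty slice.
  ret = ret.dtype.type(ret / rcount)
Traceback (most recent call last):
cv2.error: OpenCV(4.12.0) /io/opencv/modules/imgproc/src/linefit.cpp:618: error: (-215:Assertion failed) npoints2 >= 0 || npoints3 >= 0 in function 'fitLine'
```

View pics/c2.png

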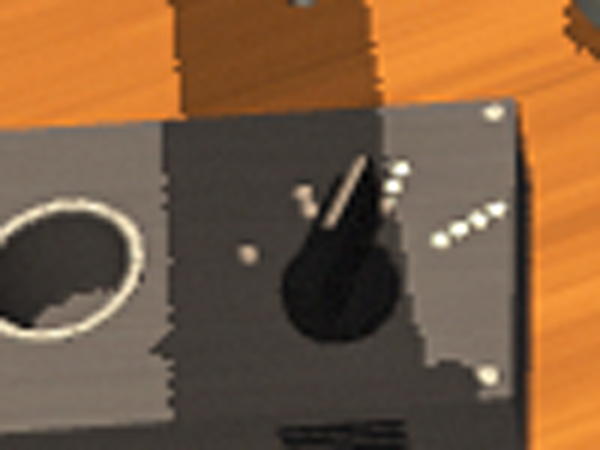

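The selector bar now points toward the three-pip row at crop (395,185); its raised pointer is offset by parallax. I'll check the angle numerically and plan the move to the rack.

```bash
python3 - <<'E'
from h import *
c=load("scene2.npz")
a=cast(c,135+330/6,202+225/6,.115);b=cast(c,135+365/6,202+158/6,.115);print(a,b,np.degrees(np.arctan2(*(a-b)[[1,0]])))
go(.4503,.2775,.30,72.5)
E
```

```text
[ 0.55832681 -0.17141535  0.115     ] [ 0.53255955 -0.14902491  0.115     ] -40.988981665503616
shift mm [-377.2 -276.     0. ] turn [ 0.004  -0.0062 -1.9667]
```

The pointer yaw measures -41° against an expected -40°, so it is seated on three pips.

Emit:
jog_arm --pt "-0.03 -0.022 0 0 0 0 0.2" --pt "-0.06 -0.044 0 0 0 0 0.2" --pt "-0.09 -0.066 0 0 0 0 0.2" --pt "-0.12 -0.088 0 0 0 0 0.2" --pt "-0.15 -0.11 0 0 0 0 0.2"

```text
clock: 4.42
position: [0.5146, 0.0058, 0.2968]
ee_rot: [0.939, -0.344, -0.0, 0.0]
ft_force: [0.7, 0.8, 0.6]
grip_width: 0.602
grasp_force: 0.0
```

Emit:
jog_arm --pt "-0.03 -0.022 0 0 0 0 0.2" --pt "-0.06 -0.044 0 0 0 0 0.2" --pt "-0.09 -0.066 0 0 0 0 0.2" --pt "-0.12 -0.088 0 0 0 0 0.2" --pt "-0.15 -0.11 0 0 0 0 0.2"

```text
clock: 4.83
position: [0.4914, 0.1114, 0.2943]
ee_rot: [0.94, -0.342, -0.001, 0.005]
ft_force: [-0.1, -0.7, -0.1]
grip_width: 0.598
grasp_force: 0.0
```

Emit:
jog_arm --pt "-0.03 -0.022 0 0 0 0 0.2" --pt "-0.06 -0.044 0 0 0 0 0.2" --pt "-0.077 -0.056 0 0 0 0 0.2" --pt "-0.077 -0.056 0 0 0 -0.1 0.2" --pt "-0.077 -0.056 0 0 0 -0.2 0.2"

```text
clock: 5.25
position: [0.4702, 0.1993, 0.2937]
ee_rot: [0.969, -0.249, -0.001, 0.005]
ft_force: [0.4, 2.0, 0.3]
grip_width: 0.6
grasp_force: 0.0
```

Emit:
jog_arm --pt "0 0 0 0 0 -0.12 0.2" --pt "0 0 0 0 0 -0.24 0.2" --pt "0 0 0 0 0 -0.36 0.2" --pt "0 0 0 0 0 -0.48 0.2" --pt "0 0 0 0 0 -0.6 0.2"

```text
clock: 5.67
position: [0.4695, 0.2009, 0.2934]
ee_rot: [0.999, 0.053, -0.003, 0.004]
ft_force: [0.5, 0.4, -0.4]
grip_width: 0.602
grasp_force: 0.0
```

Emit:
jog_arm --pt "0 0 0 0 0 -0.12 0.2" --pt "0 0 0 0 0 -0.24 0.2" --pt "0 0 0 0 0 -0.36 0.2" --pt "0 0 0 0 0 -0.48 0.2" --pt "0 0 0 0 0 -0.6 0.2"

```text
clock: 6.08
position: [0.4695, 0.2008, 0.2934]
ee_rot: [0.938, 0.346, -0.004, 0.003]
ft_force: [0.2, 0.8, 0.3]
grip_width: 0.6
grasp_force: 0.0
```

Emit:
jog_arm --pt "0 0 0 0 0 -0.12 0.2" --pt "0 0 0 0 0 -0.24 0.2" --pt "0 0 0 0 0 -0.36 0.2" --pt "0 0 0 0 0 -0.48 0.2" --pt "0 0 0 0 0 -0.567 0.2"

```text
clock: 6.5
position: [0.4696, 0.2008, 0.2934]
ee_rot: [0.804, 0.594, -0.005, 0.002]
ft_force: [-0.4, -0.0, 0.7]
grip_width: 0.598
grasp_force: 0.0
```

```bash
python3 - <<'E'
from h import *
st();go(.4503,.2775,.22,72.5)
E
```

```text
t 6.5 p [469.6 200.8 293.4] yaw 72.94 tilt 0.57 F [-0.4 -0.   0.7] T [-0.02 -0.03  0.02] w 0.598 gf 0.0 q [-0.67  0.06  0.18  1.71 -0.01  1.38 -0.79]
shift mm [ 68.4 -40.8  72.8] turn [-0.002   0.0098  0.0077]
```

Emit:
jog_arm --pt "0.02 -0.012 0 -0.001 0.005 0.004 0.2" --pt "0.045 -0.025 0.01 -0.002 0.01 0.008 0.2" --pt "0.068 -0.041 0.03 -0.002 0.01 0.008 0.2" --pt "0.068 -0.041 0.05 -0.002 0.01 0.008 0.2" --pt "0.068 -0.041 0.06 -0.002 0.01 0.008 0.2"

```text
clock: 6.92
position: [0.4492, 0.2784, 0.2305]
ee_rot: [0.808, 0.59, -0.001, 0.0]
ft_force: [0.2, -0.9, 0.1]
grip_width: 0.599
grasp_force: 0.0
```

```bash
python3 - <<'E'
from h import *
st();go(.4503,.2775,.136,72.5)
for n in("scene","top"):
    c=optics.camera(n)
    p=proj(c,[.452,.277,.15]);x,y=int(p[0])-45,int(p[1])-45
    cv2.imwrite(f"pics/c3{n}.png",cv2.resize(c["color"][y:y+90,x:x+90,::-1],(400,400),interpolation=cv2.INTER_CUBIC))
cv2.imwrite("pics/c3.png",np.hstack([cv2.imread("pics/c3scene.png"),cv2.imread("pics/c3top.png")]))
E
```

```text
t 6.92 p [449.2 278.4 230.5] yaw 72.29 tilt 0.15 F [ 0.2 -0.9  0.1] T [-0.02 -0.02 -0.03] w 0.599 gf 0.0 q [-0.75  0.14  0.12  1.76 -0.02  1.25 -0.94]
shift mm [-0.3  1.5 94.5] turn [-0.0015  0.0021 -0.0037]
```

View pics/c3.png

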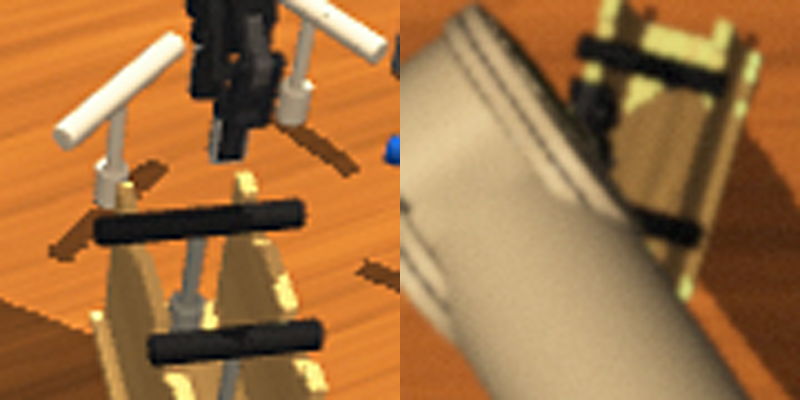

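The scene crop shows the fingers (228,150) lined up above the middle of the spanner's bar (200,222), whose socket is at (187,310). The white tools are clear. Descending and gripping.

Emit:
jog_arm --pt "0 0.001 0.03 -0.001 0.002 0 0.2" --pt "0 0.001 0.055 -0.001 0.002 0 0.2" --pt "0 0.001 0.075 -0.001 0.002 0 0.2" --pt "0 0.001 0.09 -0.001 0.002 0 0.2" --pt "0 0.001 0.094 -0.001 0.002 0 0.2"

```text
clock: 7.43
position: [0.4521, 0.2759, 0.1381]
ee_rot: [0.809, 0.588, 0.001, 0.0]
ft_force: [-0.6, 0.8, 0.3]
grip_width: 0.605
grasp_force: 0.0
```

Emit:
jog_arm --pt "0 0 0 0 0 0 0.2" --pt "0 0 0 0 0 0 -0.2" --pt "0 0 0 0 0 0 -0.4" --pt "0 0 0 0 0 0 -1" --pt "0 0 0 0 0 0 -1" --grip_force 50

```text
clock: 7.85
position: [0.4529, 0.278, 0.141]
ee_rot: [0.808, 0.589, 0.003, -0.0]
ft_force: [-1.1, -0.4, 6.1]
grip_width: 0.214
grasp_force: 48.6
```

```bash
python3 -c "
from h import *
st()"
```

```text
t 7.85 p [452.9 278.  141. ] yaw 72.12 tilt 0.35 F [-1.1 -0.4  6.1] T [-0.22  0.25  0.13] w 0.214 gf 48.6 q [-0.74  0.22  0.12  1.86 -0.03  1.06 -0.92]
```

Emit:
jog_arm --pt "0 0 -0.005 0 0 0 -1" --pt "0 0 -0.02 0 0 0 -1" --pt "0 0 -0.045 0 0 0 -1" --pt "0 0 -0.075 0 0 0 -1" --pt "0 0 -0.105 0 0 0 -1"

```text
clock: 8.27
position: [0.4514, 0.2768, 0.2456]
ee_rot: [0.808, 0.589, 0.001, -0.0]
ft_force: [0.6, 0.3, -2.0]
grip_width: 0.216
grasp_force: 49.1
```

Emit:
jog_arm --pt "0 0 -0.03 0 0 0 -1" --pt "0 0 -0.05 0 0 0 -1" --pt "0 0 -0.055 0 0 0 -1" --pt "0 0 -0.055 0 0 0 -1"

```text
clock: 8.6
position: [0.4521, 0.2773, 0.3008]
ee_rot: [0.808, 0.589, 0.003, -0.0]
ft_force: [0.5, -0.3, -4.1]
grip_width: 0.214
grasp_force: 49.3
```

```bash
python3 - <<'E'
from h import *
st();go(.5,-.279,.295,72.3)
o=get_obs()
c=optics.camera("scene");np.savez("scene4.npz",**c)
p=proj(c,o["position"]-[0,0,.03]);x,y=int(p[0])-50,int(p[1])-50
cv2.imwrite("pics/c4.png",cv2.resize(c["color"][y:y+100,x:x+100,::-1],(500,500),interpolation=cv2.INTER_CUBIC));print(x,y)
E
```

```text
t 8.6 p [452.1 277.3 300.8] yaw 72.11 tilt 0.37 F [ 0.5 -0.3 -4.1] T [-0.02  0.02 -0.04] w 0.214 gf 49.3 q [-0.75  0.09  0.12  1.65 -0.01  1.39 -0.94]
shift mm [-514.7  216.5    3.8] turn [ 0.0036 -0.0054 -0.0033]
287 63
```

View pics/c4.png

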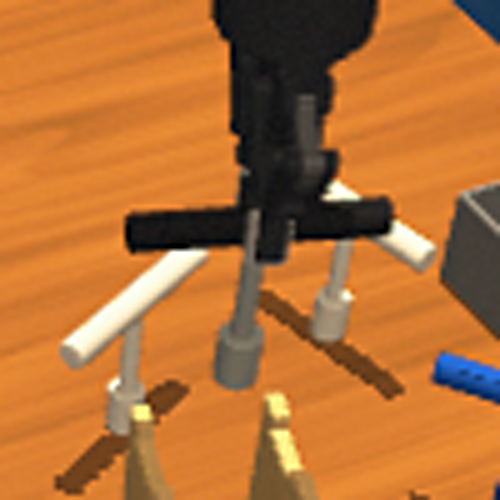

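The spanner hangs upright in the grip, with its bar at crop (259,224) and socket foot at (239,383). I'll measure the foot and bar relative to the TCP.

```bash
python3 - <<'E'
from h import *
c=load("scene4.npz");P=pts(c);g=c["color"].astype(int);o=get_obs()["position"];print(o)
d=P-o
m=(d[...,2]<-.05)&(d[...,2]>-.14)&(np.hypot(d[...,0],d[...,1])<.04)
q=P[m];print("shaft+socket",len(q),"zmin",np.percentile(q[:,2],[0,2,5]))
k=(-c["R"].T@c["t"]);v=c["R"].T@[0,0,1];v[2]=0;v/=np.linalg.norm(v)
for a,b,r in((-.08,-.055,.006),(-.125,-.095,.0125)):
    w=(d[...,2]<b)&(d[...,2]>a)&(np.hypot(d[...,0],d[...,1])<.04)
    ys,xs=np.where(w);pr=P[w];side=np.array([-v[1],v[0],0]);s=(pr-o)@side;f=(pr-o)@v
    ax=(s.max()+s.min())/2*side+(f.min()+r)*v; print(len(pr),"axis off mm",(ax*1000).round(1))
w=(abs(d[...,2]+.012)<.03)&(g.max(-1)<75)&(np.hypot(d[...,0],d[...,1])>.035)&(np.hypot(d[...,0],d[...,1])<.075)
print("bar ztop",np.percentile(P[w][:,2],[90,97,100]),P[w].mean(0))
E
```

```text
[0.45152579 0.27701849 0.29889966]
shaft+socket 143 zmin [0.18639053 0.18883418 0.18974345]
41 axis off mm [ 1.1 -2.1  0. ]
42 axis off mm [ 0.1  0.  -0. ]
bar ztop [0.30105687 0.30199516 0.30246987] [0.45738333 0.26896931 0.29586116]
```

Emit:
jog_arm --pt "-0.013 0.005 0 0 0 0 -1" --pt "-0.037 0.015 0 0 0 0 -1" --pt "-0.063 0.026 0 0 0 0 -1" --pt "-0.09 0.038 0 0 0 0 -1" --pt "-0.117 0.049 0 0 0 0 -1"

```text
clock: 9.07
position: [0.4616, 0.1485, 0.2971]
ee_rot: [0.808, 0.589, 0.0, -0.0]
ft_force: [1.3, -0.6, -2.7]
grip_width: 0.21
grasp_force: 49.1
```

Emit:
jog_arm --pt "-0.028 0.012 0 0 0 0 -1" --pt "-0.056 0.024 0 0 0 0 -1" --pt "-0.084 0.035 0 0 0 0 -1" --pt "-0.112 0.047 0 0 0 0 -1" --pt "-0.14 0.059 0 0 0 0 -1"

```text
clock: 9.48
position: [0.4743, -0.0028, 0.2969]
ee_rot: [0.809, 0.588, 0.001, -0.001]
ft_force: [-0.4, 0.3, -3.1]
grip_width: 0.212
grasp_force: 49.1
```

Emit:
jog_arm --pt "-0.028 0.012 0 0 0 0 -1" --pt "-0.056 0.024 0 0 0 0 -1" --pt "-0.084 0.035 0 0 0 0 -1" --pt "-0.112 0.047 0 0 0 0 -1" --pt "-0.14 0.059 0 0 0 0 -1"

```text
clock: 9.9
position: [0.4873, -0.1538, 0.2967]
ee_rot: [0.809, 0.588, 0.001, -0.001]
ft_force: [0.1, 0.1, -2.6]
grip_width: 0.21
grasp_force: 49.1
```

Emit:
jog_arm --pt "-0.028 0.012 0 0 0 0 -1" --pt "-0.056 0.024 0 0 0 0 -1" --pt "-0.084 0.035 0 0 0 0 -1" --pt "-0.105 0.044 0 0 0 0 -1" --pt "-0.115 0.049 0 0 0 0 -1"

```text
clock: 10.32
position: [0.4978, -0.2803, 0.2962]
ee_rot: [0.81, 0.587, 0.0, -0.001]
ft_force: [-1.0, -0.2, -2.6]
grip_width: 0.212
grasp_force: 49.1
```

```bash
python3 -c "
from h import *
st();go(.5,-.279,.2,72.3)"
```

```text
t 10.32 p [ 497.8 -280.3  296.2] yaw 71.86 tilt 0.09 F [-1.  -0.2 -2.6] T [-0.02  0.    0.  ] w 0.212 gf 49.1 q [-0.14  0.22  0.68  1.58 -0.14  1.4   0.23]
shift mm [ 1.8  1.7 96.2] turn [-0.0009 -0.0012 -0.0076]
```

Emit:
jog_arm --pt "0.002 0.002 0.02 0 0 0 -1" --pt "0.002 0.002 0.05 0 0 0 -1" --pt "0.002 0.002 0.075 0 0 0 -1" --pt "0.002 0.002 0.088 0 0 0 -1" --pt "0.002 0.002 0.09 0 0 0 -1"

```text
clock: 10.73
position: [0.5, -0.2743, 0.2036]
ee_rot: [0.809, 0.588, -0.0, -0.003]
ft_force: [0.5, -0.2, -3.5]
grip_width: 0.213
grasp_force: 49.2
```

```bash
python3 - <<'E'
from h import *
st();go(.5,-.279,.14,72.3)
o=get_obs()["position"]
c=optics.camera("scene");np.savez("scene5.npz",**c)
p=proj(c,[.5,-.279,.1]);x,y=int(p[0])-50,int(p[1])-50
cv2.imwrite("pics/c5.png",cv2.resize(c["color"][y:y+100,x:x+100,::-1],(500,500),interpolation=cv2.INTER_CUBIC));print(x,y,"foot expected px",(proj(c,o-[0,0,.113])-[x,y])*5,"well",(proj(c,[.5,-.279,.07])-[x,y])*5)
E
```

```text
t 10.73 p [ 500.  -274.3  203.6] yaw 72.08 tilt 0.36 F [ 0.5 -0.2 -3.5] T [ 0.01  0.03 -0.01] w 0.213 gf 49.2 q [-0.13  0.28  0.65  1.71 -0.18  1.22  0.26]
shift mm [-4.7  1.8 63.6] turn [-0.0055 -0.0029 -0.0039]
91 189 foot expected px [267.09181413 261.86076002] well [268.45645001 287.61626304]
```

View pics/c5.png

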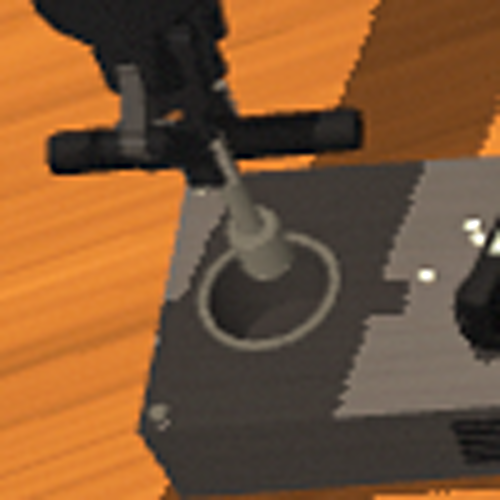

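The socket foot, near (270,270), sits over the well centre (270,291) and about 20 mm above the rim, matching the predicted pixels. Centring and dipping.

Emit:
jog_arm --pt "-0.002 0.001 0 0 0 0 -1" --pt "-0.004 0.001 0 -0.005 -0.003 0 -1" --pt "-0.004 0.001 0 -0.005 -0.003 0 -1" --pt "-0.004 0.001 0 -0.005 -0.003 0 -1" --pt "-0.004 0.001 0.005 -0.005 -0.003 0 -1"

```text
clock: 11.2
position: [0.5032, -0.2795, 0.2045]
ee_rot: [0.808, 0.589, 0.003, 0.004]
ft_force: [0.7, -0.5, -2.3]
grip_width: 0.217
grasp_force: 49.3
```

```bash
python3 -c "
from h import *
st();go(.5,-.279,.14,72.3)"
```

```text
t 11.2 p [ 503.2 -279.5  204.5] yaw 72.11 tilt 0.55 F [ 0.7 -0.5 -2.3] T [-0.03 -0.02 -0.04] w 0.217 gf 49.3 q [-0.12  0.28  0.66  1.7  -0.19  1.21  0.27]
shift mm [-0.6 -3.8 64.5] turn [ 0.0096 -0.0003 -0.0033]
```

Emit:
jog_arm --pt "0 -0.001 0.012 0.003 0 0 -1" --pt "0 -0.002 0.026 0.005 0 0 -1" --pt "0 -0.002 0.04 0.005 0 0 -1" --pt "0 -0.002 0.054 0.005 0 0 -1" --pt "0 -0.002 0.06 0.005 0 0 -1"

```text
clock: 11.62
position: [0.5, -0.2778, 0.1405]
ee_rot: [0.808, 0.589, -0.0, -0.001]
ft_force: [0.2, 0.3, -2.9]
grip_width: 0.217
grasp_force: 49.2
```

```bash
python3 -c "
from h import *
st();go(.5,-.279,.14,72.3)"
```

```text
t 11.62 p [ 500.  -277.8  140.5] yaw 72.13 tilt 0.07 F [ 0.2  0.3 -2.9] T [0.02 0.06 0.04] w 0.217 gf 49.2 q [-0.1   0.35  0.63  1.77 -0.23  1.09  0.3 ]
shift mm [-1.1  0.4  0.5] turn [-0.0012 -0.0002 -0.003 ]
```

Emit:
jog_arm --pt "0 0 0 0 0 0 -1" --pt "0 0 0 0 0 0 -1" --pt "0 0 0 0 0 0 -1" --pt "0 0 0 0 0 0 -1" --pt "0 0 0 0 0 0 -1"

```text
clock: 12.03
position: [0.5014, -0.2787, 0.1439]
ee_rot: [0.808, 0.589, 0.001, 0.001]
ft_force: [-0.3, 0.9, -3.3]
grip_width: 0.214
grasp_force: 49.2
```

```bash
python3 - <<'E'
from h import *
st()
o=get_obs()["position"];c=optics.camera("scene");P=pts(c);d=P-o;g=c["color"]
r=np.hypot(d[...,0],d[...,1]);w=(abs(d[...,2]+.01)<.03)&(g.max(-1)<75)&(r>.035)&(r<.075)
print("bar ztop",np.percentile(P[w][:,2],[90,97,100]))
E
```

```text
t 12.03 p [ 501.4 -278.7  143.9] yaw 72.11 tilt 0.19 F [-0.3  0.9 -3.3] T [0.   0.09 0.02] w 0.214 gf 49.2 q [-0.1   0.35  0.64  1.77 -0.23  1.1   0.3 ]
bar ztop [0.14450542 0.14611203 0.14711345]
```

Emit:
jog_arm --pt "0 0 0.003 0 0 0 -1" --pt "0 0 0.003 0 0 0 -1" --pt "0 0 0.003 0 0 0 -1" --pt "0 0 0.003 0 0 0 -1" --pt "0 0 0.003 0 0 0 -1"

```text
clock: 12.5
position: [0.501, -0.2786, 0.1402]
ee_rot: [0.808, 0.589, 0.001, 0.001]
ft_force: [-0.1, -0.8, -2.7]
grip_width: 0.214
grasp_force: 49.3
```

Emit:
jog_arm --pt "0 0 0 0 0 0 -1" --pt "0 0 0 0 0 0 -1" --pt "0 0 0 0 0 0 -1" --pt "0 0 0 0 0 0 -1" --pt "0 0 0 0 0 0 -1"

```text
clock: 12.92
position: [0.5011, -0.2786, 0.1402]
ee_rot: [0.808, 0.589, 0.001, 0.001]
ft_force: [-0.1, 0.1, -3.5]
grip_width: 0.214
grasp_force: 49.3
```

Emit:
jog_arm --pt "0 0 0 0 0 0 -1" --pt "0 0 0 0 0 0 -1" --pt "0 0 0 0 0 0 -1" --pt "0 0 0 0 0 0 -1" --pt "0 0 -0.008 0 0 0 -1"

```text
clock: 13.33
position: [0.5003, -0.2781, 0.1472]
ee_rot: [0.808, 0.589, -0.0, -0.0]
ft_force: [-0.4, 0.6, -3.0]
grip_width: 0.213
grasp_force: 49.2
```

Emit:
jog_arm --pt "0 0 -0.02 0 0 0 -1" --pt "0 0 -0.045 0 0 0 -1" --pt "0 0 -0.07 0 0 0 -1" --pt "0 0 -0.1 0 0 0 -1" --pt "0 0 -0.125 0 0 0 -1"

```text
clock: 13.75
position: [0.5006, -0.2788, 0.2758]
ee_rot: [0.809, 0.588, 0.001, 0.001]
ft_force: [-0.1, 0.4, -1.8]
grip_width: 0.217
grasp_force: 49.4
```

Emit:
jog_arm --pt "0 0 -0.015 0 0 0 -1" --pt "0 0 -0.027 0 0 0 -1" --pt "0 0 -0.03 0 0 0 -1" --pt "0 0 -0.03 0 0 0 -1" --pt "0 0 -0.03 0 0 0 -1"

```text
clock: 14.17
position: [0.5004, -0.2783, 0.3023]
ee_rot: [0.808, 0.589, 0.0, 0.0]
ft_force: [1.3, 0.1, -2.9]
grip_width: 0.212
grasp_force: 49.4
```

```bash
python3 -c "
from h import *
st();go(.452,.2775,.30,72.3)"
```

```text
t 14.17 p [ 500.4 -278.3  302.3] yaw 72.12 tilt 0.04 F [ 1.3  0.1 -2.9] T [-0.01 -0.02  0.03] w 0.212 gf 49.4 q [-0.14  0.22  0.68  1.57 -0.14  1.41  0.23]
shift mm [ 514.  -216.7    2.2] turn [ 0.0007 -0.0002 -0.0032]
```

Emit:
jog_arm --pt "0.013 -0.005 0 0 0 0 -1" --pt "0.037 -0.016 0 0 0 0 -1" --pt "0.063 -0.027 0 0 0 0 -1" --pt "0.09 -0.038 0 0 0 0 -1" --pt "0.117 -0.049 0 0 0 0 -1"

```text
clock: 14.58
position: [0.4891, -0.1508, 0.3018]
ee_rot: [0.809, 0.588, -0.0, 0.0]
ft_force: [0.6, 0.2, -3.6]
grip_width: 0.212
grasp_force: 49.4
```

Emit:
jog_arm --pt "0.028 -0.012 0 0 0 0 -1" --pt "0.056 -0.024 0 0 0 0 -1" --pt "0.084 -0.036 0 0 0 0 -1" --pt "0.112 -0.047 0 0 0 0 -1" --pt "0.14 -0.059 0 0 0 0 -1"

```text
clock: 15.0
position: [0.476, 0.0006, 0.3018]
ee_rot: [0.808, 0.589, -0.0, 0.0]
ft_force: [0.8, 0.4, -3.5]
grip_width: 0.208
grasp_force: 49.4
```

Emit:
jog_arm --pt "0.028 -0.012 0 0 0 0 -1" --pt "0.056 -0.024 0 0 0 0 -1" --pt "0.084 -0.036 0 0 0 0 -1" --pt "0.112 -0.047 0 0 0 0 -1" --pt "0.14 -0.059 0 0 0 0 -1"

```text
clock: 15.42
position: [0.4629, 0.1518, 0.3016]
ee_rot: [0.808, 0.589, -0.0, 0.001]
ft_force: [0.1, 0.6, -2.4]
grip_width: 0.209
grasp_force: 49.4
```

Emit:
jog_arm --pt "0.028 -0.012 0 0 0 0 -1" --pt "0.056 -0.024 0 0 0 0 -1" --pt "0.084 -0.036 0 0 0 0 -1" --pt "0.105 -0.044 0 0 0 0 -1" --pt "0.117 -0.049 0 0 0 0 -1"

```text
clock: 15.83
position: [0.4516, 0.2798, 0.3011]
ee_rot: [0.807, 0.59, -0.001, 0.0]
ft_force: [0.1, -0.2, -3.4]
grip_width: 0.215
grasp_force: 49.3
```

Emit:
jog_arm --pt "0 0 0 0 0 0 -1" --pt "0 0 0 0 0 0 -1" --pt "0 0 0 0 0 0 -1" --pt "0 0 0 0 0 0 -1"

```text
clock: 16.17
position: [0.4535, 0.2754, 0.3027]
ee_rot: [0.809, 0.588, 0.0, 0.001]
ft_force: [0.4, -0.7, -2.8]
grip_width: 0.215
grasp_force: 49.3
```

```bash
python3 -c "
from h import *
st();go(.4519,.2772,.30,72.1)"
```

```text
t 16.17 p [453.5 275.4 302.7] yaw 71.99 tilt 0.13 F [ 0.4 -0.7 -2.8] T [-0.   -0.04 -0.01] w 0.215 gf 49.3 q [-0.77  0.1   0.15  1.65 -0.01  1.4  -0.94]
shift mm [ 1.2 -2.1  2.7] turn [ 0.0022  0.0004 -0.002 ]
```

Emit:
jog_arm --pt "0.001 -0.002 0.02 0.001 0 0 -1" --pt "0.001 -0.002 0.05 0.002 0 0 -1" --pt "0.001 -0.002 0.08 0.002 0 0 -1" --pt "0.001 -0.002 0.11 0.002 0 0 -1" --pt "0.001 -0.002 0.135 0.002 0 0 -1"

```text
clock: 16.58
position: [0.4516, 0.277, 0.1661]
ee_rot: [0.809, 0.588, -0.0, 0.0]
ft_force: [-0.2, -0.0, -2.6]
grip_width: 0.214
grasp_force: 49.4
```

Emit:
jog_arm --pt "0 0 0.008 0 0 0 -1" --pt "0 0 0.01 0 0 0 -1" --pt "0 0 0.01 0 0 0 -1" --pt "0 0 0.01 0 0 0 -1" --pt "0 0 0.01 0 0 0 -1"

```text
clock: 17.0
position: [0.4525, 0.279, 0.1597]
ee_rot: [0.808, 0.589, 0.002, -0.0]
ft_force: [0.8, 0.4, -1.8]
grip_width: 0.215
grasp_force: 49.2
```

```bash
python3 -c "
from h import *
st();go(.4522,.2775,.14,72.1)"
```

```text
t 17.0 p [452.5 279.  159.7] yaw 72.1 tilt 0.17 F [ 0.8  0.4 -1.8] T [0.02 0.01 0.05] w 0.215 gf 49.2 q [-0.76  0.2   0.14  1.84 -0.03  1.1  -0.93]
shift mm [-1.6  0.1 19.6] turn [ 0.0017 -0.0025  0.0001]
```

Emit:
jog_arm --pt "-0.001 0 0.005 0 0 0 -1" --pt "-0.001 0 0.01 0 0 0 -1" --pt "-0.001 0 0.014 0 0 0 -1" --pt "-0.001 0 0.018 0 0 0 -1" --pt "-0.001 0 0.018 0 0 0 -1"

```text
clock: 17.42
position: [0.4514, 0.2776, 0.141]
ee_rot: [0.808, 0.589, 0.0, -0.0]
ft_force: [-5.9, -4.2, 11.7]
grip_width: 0.216
grasp_force: 51.1
```

```bash
python3 - <<'E'
from h import *
st()
o=get_obs()["position"];c=optics.camera("scene");P=pts(c);d=P-o;g=c["color"]
r=np.hypot(d[...,0],d[...,1]);w=(abs(d[...,2]+.01)<.03)&(g.max(-1)<75)&(r>.04)&(r<.072)
print("bar ztop",np.percentile(P[w][:,2],[90,97,100]))
E
```

```text
t 17.42 p [451.4 277.6 141. ] yaw 72.11 tilt 0.02 F [-5.9 -4.2 11.7] T [-0.78  1.24  0.06] w 0.216 gf 51.1 q [-0.76  0.22  0.14  1.86 -0.03  1.06 -0.92]
bar ztop [0.14187106 0.14271663 0.14397141]
```

Emit:
jog_arm --pt "0 0 0 0 0 0 -0.3" --pt "0 0 0 0 0 0 0" --pt "0 0 0 0 0 0 0.2" --pt "0 0 0 0 0 0 0.2" --pt "0 0 0 0 0 0 0.2"

```text
clock: 17.88
position: [0.4514, 0.2775, 0.1397]
ee_rot: [0.808, 0.589, 0.0, 0.0]
ft_force: [0.2, 0.4, 0.1]
grip_width: 0.598
grasp_force: 0.0
```

```bash
python3 - <<'E'
from h import *
st()
o=get_obs()["position"];c=optics.camera("scene");P=pts(c);d=P-o;g=c["color"]
r=np.hypot(d[...,0],d[...,1]);w=(abs(P[...,2]-.13)<.025)&(g.max(-1)<75)&(r>.04)&(r<.072)
print("bar ztop",np.percentile(P[w][:,2],[90,97,100]))
E
```

```text
t 17.88 p [451.4 277.5 139.7] yaw 72.12 tilt 0.0 F [0.2 0.4 0.1] T [ 0.   -0.04  0.02] w 0.598 gf 0.0 q [-0.76  0.22  0.14  1.86 -0.03  1.06 -0.92]
bar ztop [0.14197882 0.14317049 0.15091523]
```

Released with no force on the gripper. Rising clear, then a check picture.

Emit:
jog_arm --pt "0 0 -0.01 0 0 0 0.2" --pt "0 0 -0.03 0 0 0 0.2" --pt "0 0 -0.06 0 0 0 0.2" --pt "0 0 -0.09 0 0 0 0.2" --pt "0 0 -0.12 0 0 0 0.2"

```text
clock: 18.35
position: [0.4512, 0.2773, 0.262]
ee_rot: [0.808, 0.589, 0.0, -0.0]
ft_force: [0.9, 0.3, 0.1]
grip_width: 0.601
grasp_force: 0.0
```

Emit:
jog_arm --pt "-0.03 0 -0.02 0 0 0 0.2" --pt "-0.06 0 -0.02 0 0 0 0.2" --pt "-0.1 0 -0.02 0 0 0 0.2" --pt "-0.14 0 -0.02 0 0 0 0.2" --pt "-0.18 0 -0.02 0 0 0 0.2"

```text
clock: 18.77
position: [0.3953, 0.1046, 0.2805]
ee_rot: [0.808, 0.589, 0.001, -0.0]
ft_force: [0.6, -1.2, -0.3]
grip_width: 0.602
grasp_force: 0.0
```

Emit:
jog_arm --pt "-0.03 0 0 0 0 0 0.2" --pt "-0.06 0 0 0 0 0 0.2" --pt "-0.06 0 0 0 0 0 0.2" --pt "-0.06 0 0 0 0 0 0.2" --pt "-0.06 0 0 0 0 0 0.2"

```text
clock: 19.18
position: [0.3778, 0.0496, 0.2805]
ee_rot: [0.808, 0.589, 0.001, -0.0]
ft_force: [0.3, 0.5, 0.0]
grip_width: 0.597
grasp_force: 0.0
```

```bash
python3 - <<'E'
from h import *
st()
im=[]
for n in("scene","top"):
    c=optics.camera(n);P=pts(c);g=c["color"].max(-1).astype(int)
    im.append(cv2.resize(c["color"][:,:,::-1],(400,300)) if n=="top" else None)
    m=(P[...,2]>.11)&(P[...,2]<.16)&(g<75)
    k,l,s,ce=cv2.connectedComponentsWithStats(m.astype(np.uint8))
    for i in range(1,k):
        if s[i,4]>100 and np.median(P[l==i][:,1])>.1:
            ys,xs=np.where(l==i);q=np.array([cast(c,x,y,.135)[:2] for x,y in zip(xs,ys)],np.float32)
            print(n,ce[i],cv2.minAreaRect(q*1000),np.percentile(P[l==i][:,2],80))
    if n=="scene":
        im[0]=cv2.resize(c["color"][:,:,::-1],(400,300)); p=proj(c,[.47,.27,.1]);x,y=int(p[0])-48,int(p[1])-36
        cr=[cv2.resize(c["color"][y:y+72,x:x+96,::-1],(400,300),interpolation=cv2.INTER_CUBIC)]
        p=proj(c,[.54,-.19,.07]);x,y=int(p[0])-48,int(p[1])-36
        cr+=[cv2.resize(c["color"][y:y+72,x:x+96,::-1],(400,300),interpolation=cv2.INTER_CUBIC)]
cv2.imwrite("pics/fin.png",np.vstack([np.hstack(im),np.hstack(cr)]))
E
```

```text
t 19.18 p [377.8  49.6 280.5] yaw 72.12 tilt 0.08 F [0.3 0.5 0. ] T [-0.04  0.04 -0.02] w 0.597 gf 0.0 q [-0.6  -0.27  0.29  2.01  0.08  1.38 -0.64]
scene [331.10884354 153.03401361] ((455.26995849609375, 274.4568786621094), (135.43911743164062, 25.938751220703125), 71.10652923583984) 0.14124603919106957
scene [339.26394052 179.65055762] ((552.4157104492188, 244.04266357421875), (105.94210815429688, 24.973617553710938), 72.54753112792969) 0.14147625391077773
top [219.12365591 204.23655914] ((549.0794067382812, 246.93338012695312), (105.76777648925781, 19.34681510925293), 72.98433685302734) 0.14126707965516194
top [209.45059289 236.47035573] ((451.1488342285156, 276.7476501464844), (134.54727172851562, 19.798053741455078), 72.16617584228516) 0.1414414564490277
```

View pics/fin.png

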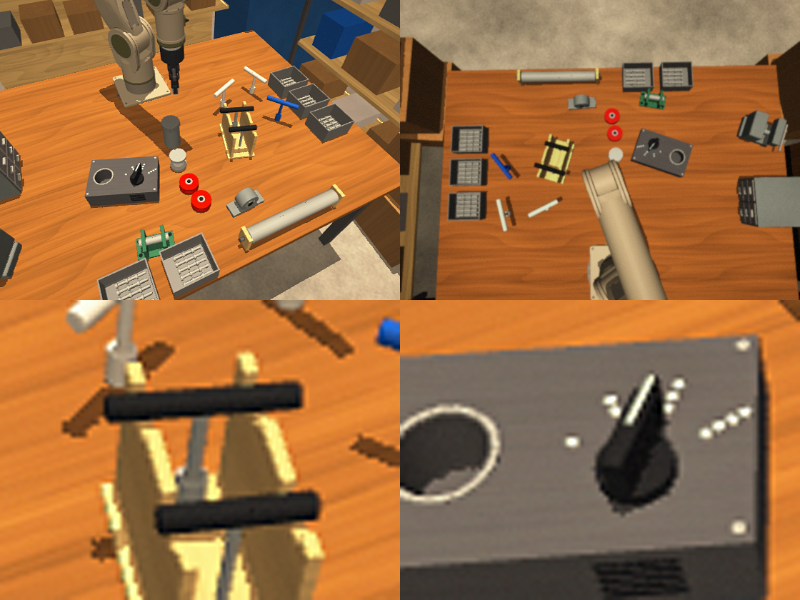

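The spanner hangs level in its original notch at (200,400), within 2 mm of where it started, and the hex key at (238,512) hasn't moved. The selector points at three pips (675,395). I'll check the angle once more, then hand in.

```bash
python3 - <<'E'
from h import *
from workcell import workorder
c=load("scene0.npz");p=proj(c,[.54,-.19,.07]);x,y=int(p[0])-48,int(p[1])-36
a,b=[cast(c,x+(u-400)*.24,y+(v-300)*.24,.115) for u,v in((628,425),(652,376))]
ang=np.degrees(np.arctan2(*(a-b)[[1,0]]));print("bar yaw",ang)
if abs(ang+40)<6: print(workorder.hand_in())
E
```

```text
bar yaw -39.539478438865906
the job is handed in; nothing more can be done
None
```

The job is done and handed in at about 19 s: the selector is on three pips, the socket was held fully below the rim for over a second without touching the box, and the spanner hangs back in its notch within about 2 mm of where it started.

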